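# Free the ratchet pawl and lower the camera head

## Task

Take the release rod from its rest, put its tip under the ratchet pawl of the camera stand and flick the pawl right over, so that it lies back on its stop clear of the toothed stem; use the rod for this, not the fingers, and feel your way: the rod must never bear on pawl, stem or housing with more than 15 N, and on the ledge under the pawl only lightly, under 6 N. Then lower the freed camera head by pressing on its round pad until it is fully home, and seat it there for a moment with a firm push of 10 to 18 N, never over 25 N. The rod must lie in its rest again, as it was, when you finish, and the other things on the bench are to be left alone.

Things in the scene. Friction and masses are not known exactly. Their poses are not given: they have to be found in the camera images.
- stand: Fixed camera stand. Origin: bench level under the toothed stem's axis, z up; offsets in mm in its frame. Base x -60..60, y -57..73, 12 high. Grey housing x -22..22, y -13..18, top z 82 (low part to y -46, top z 46). Stem 20 (x) by 17 (y) rises from it and carries the head; teeth on its -y face, tips at y -13. The pawl is on the -y side, open towards -x: push the rod in along +x.
- pawl (a joint): Steel gravity pawl (rad). Near 0 engaged: leans from the hinge up towards the stem, 47 deg above level, nose under a tooth, carrying the head. Grows as the nose swings up and away (to -y); upright at 0.76, then it falls over by itself to its stop at 1.9 and stays. Let go sooner it falls back. Leaving the tooth takes some 3 to 10 N on the rod 12 to 20 mm from the hinge.
- pivot (a point): LOWEST setting of the pawl's hinge axis (along the stand's x), mid-width: 35 mm to -y of the stem axis, 79 above the bench. The bracket with hinge and ledge is clamped 5 to 22 mm above this, different each time and not measured. Pawl: bar 6 thick, 18 wide (x -9..9), 33 from hinge to centre of its round nose (radius 3); boss radius 6. Ear behind (x 13..19) holds the pin.
- gap (a point): LOWEST setting of the middle of the space under the pawl for the rod's axis: 14.2 mm to +y of the hinge, 78.5 above the bench, x 0; really 5 to 22 mm higher with the bracket. Find it by feel: the bracket's flat top (x -22..22, y -46..-14) is 6.5 below the true gap, a ledge in front of the pawl. Play 3 mm in y, 1.5 down, 3 up. Then lift 5, then on to 21 up and 12 to -y: past upright.
- head (a joint): Camera head lowered (m): 0 highest, 0.075 home on a firm buffer (1 mm at 15 N). White box, stand frame x -30..30, y -14..52, 45 mm high, lens barrel below, 0.6 kg, partly counterbalanced; underside 159 mm above the bench at 0. Hangs on a tooth between 0 and 0.035; freed it sinks slowly and stops at about 0.038 to 0.056. The rest takes a push of 1 to 4 N (more if fast); it stays where left.
- pad (a point): Centre of the top face of the head's round black rubber pad (30 mm wide, 4 mm high), over the stem axis, where the head is pressed down. 208 mm above the bench at joint value 0, 133 mm when home.
- rod: Loose release rod, 135 mm long, 120 g. Origin on its axis, mid-handle; x towards the tip. Black square handle 16 x 16, x -30..30; steel shank 10 mm thick from x 30 to its blunt tip, x 105. Centre of mass about x 20. Starts in its rest, axis level, 45 mm above the bench.
- rod_tip (a point): The rod's tip, on its axis.
- rest: Fixed aluminium rest. Origin at bench level under the middle of the rod's handle, x along the rod to its tip. Base x -50..80, 50 wide, 8 high. Two posts 10 mm thick with flared notches: at x -24 for the handle (floor z 37, 18 wide), at x 62 for the shank (floor z 40, 12 wide); lips 10 mm above the floors. Between the posts the handle is free for the fingers.
- rest_seat (a point): Where the rod's origin lies when it is in the rest: 45 mm above the bench. Axes as the rest's.
- dish: Bystander: low glass dish, 90 mm wide, 16 mm high.
- jar: Bystander: amber glass jar, 48 mm wide, 65 mm high, beside the rest.
- weight: Bystander: brass weight, 34 mm wide, 35 mm high, beside the stand.
- barrel: Bystander: aluminium lens barrel standing up, 34 mm wide, 45 mm high.
- slidebox: Bystander: grey slide box, 60 x 80 x 32 mm.
- driver: Bystander: screwdriver lying on the bench.
- postfoot: Bystander: dark steel post foot, 44 mm wide, 30 mm high.
Things that resemble listed ones, but are neither listed nor needed, are in the scene too. Of the things shaped like the rest, the aluminium one is meant.

How it is judged:
On the way, in this order (a step that is already met when the one before it is completed fails the run):
1. the pawl has been flicked over and lies back on its stop (value of joint pawl above 1.6 rad), for 0.2 s.
2. the head is fully down and is pressed home with more than 8 N (value of joint head above 0.072 m and contact force between any of the arm, the fingers, rod and head above 8 N), for 0.2 s.
At the end, for the whole second after the job is handed in: The pawl lies back on its stop (beyond 1.6 rad), the head is home (lowered more than 72 mm), and the rod lies still in its rest the way it was, within 15 mm and 0.12 rad (value of joint pawl above 1.6 rad and value of joint head above 0.072 m and distance between rod and rest_seat below 0.015 m and angle between the x axis of rod and the x axis of rest, either way round below 0.12 rad and x of rod_tip in the frame of rest above 0.08 m and linear speed of rod below 0.02 m/s); the robot touches nothing.
It fails at once if the rod bears on the pawl, stem or housing with more than 15 N (contact force between rod and pawl above 15 N or contact force between rod and stand above 15 N or (contact force between rod and head above 15 N and value of joint pawl below 1.6 rad)).
It fails at once if the rod bears on the ledge under the pawl with more than 6 N (contact force between rod and bracket_c0 above 6 N).
It fails at once if the fingers touch the pawl (over 1 N) (contact force between any of the fingers, the arm and pawl above 1 N).
It fails at once if the head is pushed with more than 25 N (contact force between any of the arm, the fingers, rod and head above 25 N).
It fails at once if a bystander is moved more than 20 mm (distance of any of dish, jar, weight, barrel, slidebox, driver, postfoot from where it was at the start of the episode above 0.02 m).
It also fails if it takes over 72 s, if anything falls off the work surface, if the arm or the gripper's body presses on something with over 40 N, if the wrist force passes 120 N, or if a joint passes its speed limit or range.

## Robot

A 6-joint arm with a two-finger parallel gripper is mounted at the origin on the work surface. World frame = base frame: x ahead of the robot, y to its left, z up, the work surface at z = 0. Lengths are in m, angles in rad, forces in N, time in s.
With the tool pointing down it reaches from about 0.35 to 0.775 m from the base axis. Payload 7.3 kg.
Tool frame: the origin (TCP) lies between the finger pads; the fingertips stand ahead of it and the grasp point (between the pads) lies 6 mm ahead of it (robot.tip_extent is the x of the fingertips in the tool frame, in m); x points along the fingers, z is the direction in which the jaws open and shut, and the axes are right-handed (so a half turn about x gives the same grasp; the last joint's range is limited). The gripper opens to 92 mm and grips with 3 to 60 N. Pads are 19 mm wide; open, the fingers measure 130 mm over their backs; the gripper's body (75 mm by 190 mm) begins 47 mm behind the grasp point.
Start: joints at [1.086, 0.342, 1.524, -0, 1.275, -0.146], TCP at [0.174, 0.495, 0.252] pointing down, gripper open.
Joint ranges: [-2.53, 2.53], [-0.77, 2.02], [0.04, 2.7], [-1, 4.14], [0.28, 2.66], [-3.11, 3.11]. Speed limits (rad/s): [2.57, 2.57, 3.14, 3.14, 3.14, 3.14].

## Interface

Orientations are given as [roll, pitch, yaw] about the fixed x, y, z axes, in that order (R = Rz(yaw) Ry(pitch) Rx(roll)).
In Python, from cell import robot gives the robot as it stands. The module is installed in compiled form; this text tells all that it offers.
- The arm moves only by the shell command python3 -m creep 'ROWS' [FORCE]. ROWS is JSON, a list of rows, each an object with "translation": the shift along the tool's x, y, z in m, a list of three; "twist": the turn, a rotation vector about the tool's x, y, z in rad, a list of three; "hand": the opening in per cent of the stroke, from 0 (shut) to 100 (fully open). A call has 1 to 5 rows; each row is the pose to reach, as a shift and turn from the pose measured when the call began, along the tool's axes at that moment; what a row does not reach only later rows make up. A row lasts 1/10 s, in which the tool goes at most 50 mm and 8.59 degrees, less where a joint would pass 70% of its speed; a pose out of reach is approached as far as the arm can. A call with a gripper value outside its range is refused whole. The fingers move at their own pace and stop on an object; FORCE is the grip in N (left out, the last holds). Time passes only in rows, so rows that repeat a pose let the fingers close. It gives the time, the measured TCP pose, the force and the opening at its end, in the units of the state.
- robot.observe(): the state, without advancing time (a new reading comes with each control period).
- robot.read_camera(name): name is "scene" or "side" or "wrist"; returns the picture (480x640x3 uint8, blue, green, red); there is no depth.
- robot.calibration(name): a dict with "intrinsics" (3x3 intrinsics, pixels), "cam_to_world" (4x4, takes a point from camera to world coordinates); the wrist camera has in their place "mount" (4x4, takes a point from camera to tool coordinates, whose origin is the TCP and whose axes are the tool frame's). Camera axes: x right, y up, looking along -z (the intrinsics and any distortion apply to the point x, -y, -z); pixel columns grow to the right and rows downward; lengths in m; the calibration is good to about 2 mm. A picture is of the moment at which its call begins: read the wrist's pose just before it. calibration takes no time and is no camera call.
- robot.hand_in(): hands the job in, once; it reports no verdict.
The state is a dict: "time": time; "qpos": joint angles; "qvel": joint speeds; "joint_efforts": joint torques, N m; "tool_pos": TCP position; "tool_rot": TCP orientation; "contact_force": force on the tool from outside, world axes, zero at the start; "torque": the same for the moment, N m; "opening": finger opening in m.
Only numpy, scipy, OpenCV 4.12 (cv2) and the standard library are available. Lean on these libraries where they do the work, as an engineer would, in place of code of your own. Each camera call takes 0.05 s, during which the arm holds its last target. There are 200 camera calls.

## Working session

There is one attempt and no reset: what is moved stays moved. The work goes in short steps, Python scripts to look and compute and a shell command to move; the robot and the scene stay as the last step left them, time stands still between calls to the robot, and variables do not carry over. Pictures are saved under pics/ and viewed, about 8 in all and at most 12, crops included, and the job is handed in when it is done.

```bash
mkdir -p pics
python3 - <<'E'
from cell import robot
import cv2,numpy as np
np.set_printoptions(precision=4,suppress=True)
s=robot.observe();print(s, robot.tip_extent)
a=[]
for n in("scene","side"):
    c=robot.calibration(n);print(n,c)
    im=robot.read_camera(n);cv2.imwrite(f"pics/{n}0.png",im)
print(robot.calibration("wrist"))
E
```

```text
{'time': 0.0, 'qpos': array([ 1.086 ,  0.3427,  1.525 , -0.    ,  1.2754, -0.146 ]), 'qvel': array([-0.0005, -0.0013,  0.0003, -0.    , -0.0004,  0.0003]), 'joint_efforts': array([ -0.0003, -43.1236, -24.4224,   0.0719,   0.0556,  -0.0001]), 'tool_pos': array([0.1743, 0.4948, 0.251 ]), 'tool_rot': array([ 3.0187,  1.5693, -2.0324]), 'contact_force': array([-0.7313,  0.4444,  0.2126]), 'torque': array([0.0051, 0.0182, 0.0537]), 'opening': 0.0916877439791532} 0.025
scene {'intrinsics': array([[608.4145,   0.    , 310.5991],
       [  0.    , 608.4145, 240.8932],
       [  0.    ,   0.    ,   1.    ]]), 'cam_to_world': array([[-0.0003, -0.8256,  0.5642,  1.2723],
       [ 0.9999,  0.006 ,  0.0093,  0.0063],
       [-0.0111,  0.5642,  0.8256,  1.2471],
       [ 0.    ,  0.    ,  0.    ,  1.    ]])}
side {'intrinsics': array([[479.3536,   0.    , 322.6232],
       [  0.    , 479.3536, 240.5805],
       [  0.    ,   0.    ,   1.    ]]), 'cam_to_world': array([[ 0.9757,  0.097 , -0.1964,  0.3105],
       [-0.218 ,  0.5175, -0.8275, -0.8951],
       [ 0.0214,  0.8502,  0.526 ,  0.7246],
       [ 0.    ,  0.    ,  0.    ,  1.    ]])}
{'intrinsics': array([[351.0277,   0.    , 319.2166],
       [  0.    , 351.0277, 239.8562],
       [  0.    ,   0.    ,   1.    ]]), 'mount': array([[ 0.0007,  0.2503, -0.9682, -0.133 ],
       [ 0.0009,  0.9682,  0.2503,  0.0671],
       [ 1.    , -0.0011,  0.0005,  0.0008],
       [ 0.    ,  0.    ,  0.    ,  1.    ]])}
```

View pics/scene0.png

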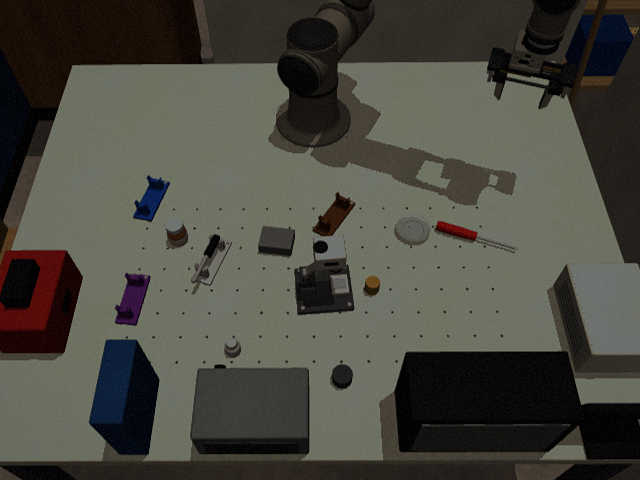

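View pics/side0.png

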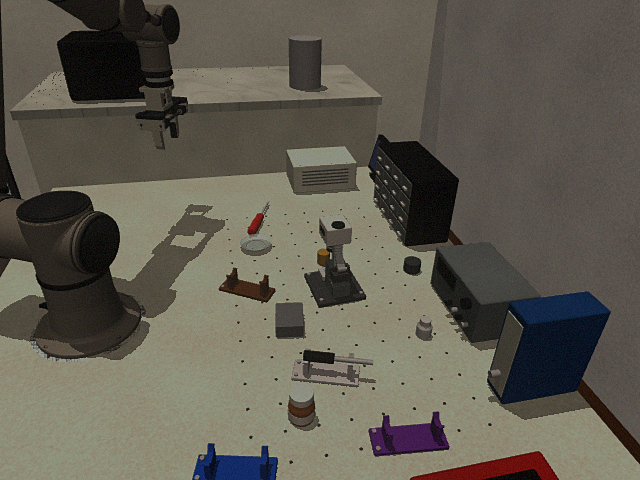

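The scene view shows the rod in the aluminium rest, from handle (212,243) to tip (195,290), and the stand with its base at (324,288) and pad at (321,246). The side view shows the stand at (335,260) and the rod at (340,360). Next I'll enlarge both.

Run:
```python
import cv2,numpy as np
a=cv2.imread("pics/scene0.png")[225:325,175:375]; b=cv2.imread("pics/side0.png")[205:395,280:400]
a=cv2.resize(a,None,fx=4,fy=4,interpolation=cv2.INTER_CUBIC)
a=cv2.convertScaleAbs(a,alpha=1.6,beta=20)
cv2.imwrite("pics/s1.png",a)
b=cv2.resize(b[:110],None,fx=5,fy=5,interpolation=cv2.INTER_CUBIC)
cv2.imwrite("pics/s2.png",cv2.convertScaleAbs(b,alpha=1.6,beta=20))
```

```text
(no output)
```

View pics/s1.png

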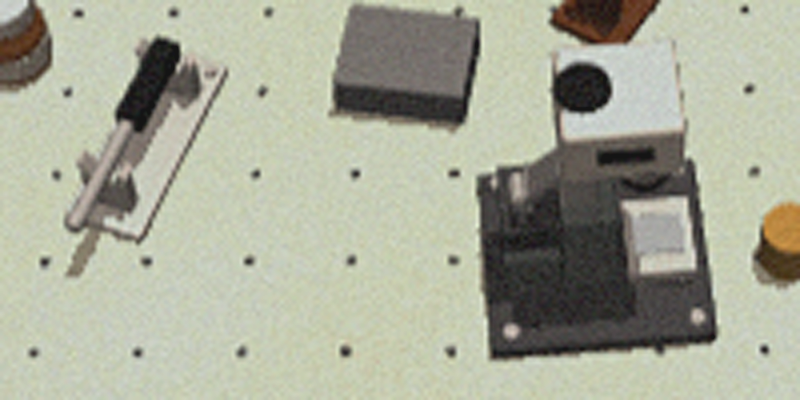

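View pics/s2.png

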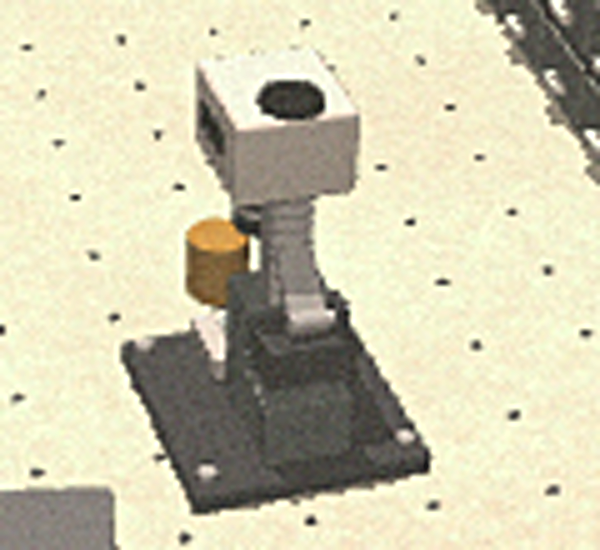

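```bash
cat > h.py <<'E'
import numpy as np,cv2
from cell import robot
from scipy.spatial.transform import Rotation as R
np.set_printoptions(precision=4,suppress=True)
def ray(n,px,T=None,K=None):
    c=robot.calibration(n);K=c["intrinsics"]
    if n=="wrist": T=T@c["mount"]
    else: T=c["cam_to_world"]
    d=np.linalg.solve(K,np.r_[px,1.]);d=np.array([d[0],-d[1],-d[2]])
    return T[:3,3],T[:3,:3]@d
def plane(n,px,z,T=None):
    o,d=ray(n,px,T);return o+d*(z-o[2])/d[2]
def tri(r1,r2):
    (o,d),(p,e)=r1,r2
    s=np.linalg.lstsq(np.c_[d,-e],p-o,rcond=None)[0]
    return (o+d*s[0]+p+e*s[1])/2, np.linalg.norm(o+d*s[0]-p-e*s[1])
def tool():
    s=robot.observe();T=np.eye(4);T[:3,:3]=R.from_euler("xyz",s["tool_rot"]).as_matrix();T[:3,3]=s["tool_pos"];return T
def proj(P,T):
    c=robot.calibration("wrist");q=np.linalg.inv(T@c["mount"])@np.r_[P,1];k=c["intrinsics"]@np.array([q[0],-q[1],-q[2]]);return k[:2]/k[2]
E
python3 - <<'E'
from h import *
A=lambda u,v:(u/4+175-.4,v/4+225-.4)
B=lambda u,v:(u/5+280-.4,v/5+205-.4)
for n,p in dict(BL=(478,175),BR=(693,163),FL=(490,345),FR=(715,330),s1=(512,330),s2=(697,316),s3=(493,185)).items(): print(n,plane("scene",A(*p),.012))
for n,p in dict(c1=(122,347),c2=(195,500),c3=(430,455),s1=(143,345),s2=(207,472),s3=(405,437)).items(): print("side",n,plane("side",B(*p),.012))
print("pad",tri(ray("scene",A(583,87)),ray("side",B(291,99))))
print("tip",tri(ray("scene",A(74,222)),ray("side",(371.5,361))),plane("scene",A(74,222),.047))
print("handle end",plane("scene",A(165,45),.05),"front",plane("scene",A(130,122),.05))
print("rest corners",[plane("scene",A(*p),.008)[:2] for p in((222,68),(138,241))])
E
```

```text
BL [ 0.5073 -0.0469  0.012 ]
BR [0.4997 0.0815 0.012 ]
FL [ 0.6212 -0.0383  0.012 ]
FR [0.6123 0.0902 0.012 ]
s1 [ 0.6117 -0.0258  0.012 ]
s2 [0.6032 0.0803 0.012 ]
s3 [ 0.5144 -0.0379  0.012 ]
side c1 [0.4949 0.0773 0.012 ]
side c2 [ 0.5057 -0.0484  0.012 ]
side c3 [ 0.6231 -0.0372  0.012 ]
side s1 [0.5057 0.077  0.012 ]
side s2 [ 0.5156 -0.0293  0.012 ]
side s3 [ 0.6153 -0.0214  0.012 ]
pad (array([0.5608, 0.0148, 0.1853]), np.float64(7.511139770674593e-05))
tip (array([ 0.5596, -0.2762,  0.0484]), np.float64(0.0006837141329497299)) [ 0.5591 -0.2767  0.047 ]
handle end [ 0.4379 -0.2347  0.05  ] front [ 0.4929 -0.2505  0.05  ]
rest corners [array([ 0.4262, -0.2064]), array([ 0.5492, -0.2467])]
```

```bash
cat >> h.py <<'E'
def goal(P,yaw,flip=1,tilt=0,T=None):
    """tool-frame shift/twist to put TCP at P, tool x down, tool y along flip*(cos yaw, sin yaw)"""
    T=tool() if T is None else T
    y=flip*np.array([np.cos(yaw),np.sin(yaw),0]);x=np.array([0,0,-1.]);G=np.c_[x,y,np.cross(x,y)]
    if tilt: G=R.from_rotvec(np.cross([np.cos(yaw),np.sin(yaw),0],[0,0,1])*tilt).as_matrix()@G
    return T[:3,:3].T@(np.array(P)-T[:3,3]), R.from_matrix(T[:3,:3].T@G).as_rotvec()
E
python3 - <<'E'
from h import *
T=tool();print(T)
for f in(1,-1):
    print(f,"via",goal([.42,.12,.32],-.32,f)); print("rod",goal([.42,.12,.32],-.32,f,T=np.r_[np.c_[T[:3,:3],[.474,-.248,.2]],[[0,0,0,1]]]))
A=lambda u,v:(u/4+175-.4,v/4+225-.4)
B=lambda u,v:(u/5+280-.4,v/5+205-.4)
p,e=tri(ray("scene",A(517,187)),ray("side",B(312,313)));d=p-[.5607,.0137,0];c,s=np.cos(.07),np.sin(.07);print("boss?",c*d[0]+s*d[1],-s*d[0]+c*d[1],d[2],e)
E
```

```text
[[-0.0006 -0.9431  0.3324  0.1743]
 [-0.0012  0.3324  0.9431  0.4949]
 [-1.      0.0002 -0.0014  0.2511]
 [ 0.      0.      0.      1.    ]]
1 via (array([-0.0686, -0.3563, -0.272 ]), array([ 3.1228, -0.0003,  0.0021]))
rod (array([-0.1204,  0.1733,  0.329 ]), array([ 3.1228, -0.0003,  0.0021]))
-1 via (array([-0.0686, -0.3563, -0.272 ]), array([-0.0188, -0.0014, -0.0002]))
rod (array([-0.1204,  0.1733,  0.329 ]), array([-0.0188, -0.0014, -0.0002]))
boss? 0.0018415145637464083 -0.03570315235772503 0.09194806492396362 0.00045055490317805837
```

```bash
r='{"translation":[-0.069,-0.356,-0.272],"twist":[-0.019,0,0],"hand":60}'
python3 -m creep '[{"translation":[-0.069,-0.356,-0.272],"twist":[-0.019,0,0],"hand":60},{"translation":[-0.069,-0.356,-0.272],"twist":[-0.019,0,0],"hand":60},{"translation":[-0.069,-0.356,-0.272],"twist":[-0.019,0,0],"hand":60},{"translation":[-0.069,-0.356,-0.272],"twist":[-0.019,0,0],"hand":60},{"translation":[-0.069,-0.356,-0.272],"twist":[-0.019,0,0],"hand":60}]' 30
python3 -c "
from h import *
print(goal([.42,.12,.30],-.32,-1));print(goal([.47,-.246,.2],-.32,-1))"
```

```text
time: 0.6
tool_pos: [0.3101, 0.2866, 0.2897]
tool_rot: [2.918, 1.569, -2.113]
contact_force: [1.2, 1.2, -0.1]
opening: 0.0575
(array([-0.0101, -0.1566, -0.1237]), array([ 0.0008, -0.0015, -0.0003]))
(array([ 0.0903, -0.319 , -0.4554]), array([ 0.0008, -0.0015, -0.0003]))
```

```bash
python3 -m creep '[{"translation":[-0.01,-0.157,-0.124],"twist":[0,0,0],"hand":60},{"translation":[-0.01,-0.157,-0.124],"twist":[0,0,0],"hand":60},{"translation":[-0.01,-0.157,-0.124],"twist":[0,0,0],"hand":60},{"translation":[0.03,-0.25,-0.30],"twist":[0,0,0],"hand":60},{"translation":[0.06,-0.31,-0.45],"twist":[0,0,0],"hand":60}]' 30
python3 -c "
from h import *
print(goal([.47,-.246,.2],-.32,-1))"
```

```text
time: 1.1
tool_pos: [0.4129, 0.0645, 0.2814]
tool_rot: [-3.009, 1.569, -1.757]
contact_force: [1.1, 0.0, 0.0]
opening: 0.0549
(array([ 0.0818, -0.1516, -0.2768]), array([ 0.0008, -0.0014,  0.0002]))
```

```bash
python3 -m creep '[{"translation":[0.03,-0.152,-0.277],"twist":[0,0,0],"hand":60},{"translation":[0.03,-0.152,-0.277],"twist":[0,0,0],"hand":60},{"translation":[0.03,-0.152,-0.277],"twist":[0,0,0],"hand":60},{"translation":[0.06,-0.152,-0.277],"twist":[0,0,0],"hand":60},{"translation":[0.08,-0.152,-0.277],"twist":[0,0,0],"hand":60}]' 30
python3 -m creep '[{"translation":[0.03,-0.03,-0.055],"twist":[0,0,0],"hand":60},{"translation":[0.03,-0.03,-0.055],"twist":[0,0,0],"hand":60},{"translation":[0.03,-0.03,-0.055],"twist":[0,0,0],"hand":60}]'
python3 - <<'E'
from h import *
T=tool();print(T[:3,3],goal([.47,-.246,.2],-.32,-1))
im=robot.read_camera("wrist");np.save("T1.npy",T);cv2.imwrite("pics/w1.png",im)
E
```

```text
time: 1.6
tool_pos: [0.457, -0.1754, 0.2347]
tool_rot: [-2.197, 1.568, -0.946]
contact_force: [1.5, 0.6, 0.8]
opening: 0.0549
time: 1.9
tool_pos: [0.4676, -0.2387, 0.2029]
tool_rot: [2.284, 1.569, -2.752]
contact_force: [1.3, 1.3, 0.6]
opening: 0.0553
[ 0.4676 -0.2387  0.2029] (array([ 0.0029, -0.0046, -0.0061]), array([-0.0031, -0.0009, -0.001 ]))
```

View pics/w1.png

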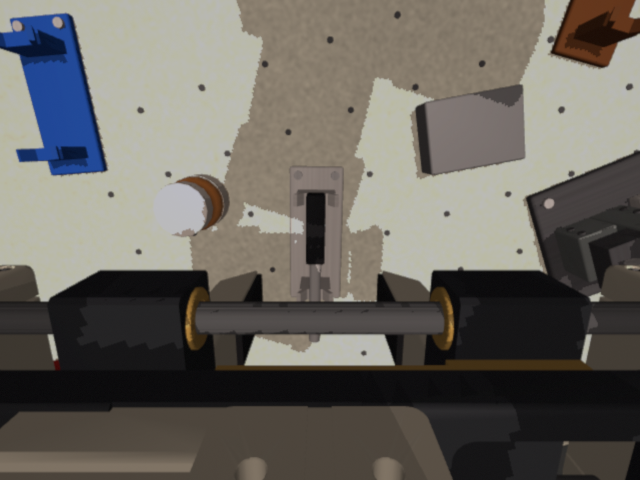

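The wrist view shows the handle between (316,193) and (315,264) and the rest base edges at columns 290 and 343. The gripper is therefore closely aligned with the rod.

Run:
```python
from h import *
T=np.load("T1.npy")
a=plane("wrist",(316,193),.053,T);b=plane("wrist",(315,264),.053,T)
print(a,b,np.linalg.norm(a-b),np.arctan2(*(b-a)[[1,0]]))
q=[plane("wrist",p,.008,T) for p in((290,168),(343,168),(290,294))];print(q,np.arctan2(*(q[2]-q[0])[[1,0]]))
o=(a+b)/2;u=np.array([np.cos(-.323),np.sin(-.323),0]);print(o,o+.105*u)
g=o+.015*u;print(goal([g[0],g[1],.051+.03],-.323,-1))
```

```text
[ 0.4356 -0.2302  0.053 ] [ 0.4922 -0.2502  0.053 ] 0.060052558058944404 -0.3385494461411646
[array([ 0.4113, -0.2477,  0.008 ]), array([ 0.4267, -0.2017,  0.008 ]), array([ 0.5283, -0.2895,  0.008 ])] -0.34290690638098875
[ 0.4639 -0.2402  0.053 ] [ 0.5635 -0.2735  0.053 ]
(array([ 0.1229, -0.0123, -0.0041]), array([ 0.0012, -0.0006, -0.    ]))
```

```bash
python3 -m creep '[{"translation":[0.05,-0.012,-0.004],"twist":[-0.012,0,0],"hand":60},{"translation":[0.10,-0.012,-0.004],"twist":[-0.012,0,0],"hand":60},{"translation":[0.14,-0.012,-0.004],"twist":[-0.012,0,0],"hand":60},{"translation":[0.14,-0.012,-0.004],"twist":[-0.012,0,0],"hand":60}]'
python3 - <<'E'
from h import *
T=tool();u=np.array([np.cos(-.335),np.sin(-.335),0]);g=np.array([.4639,-.2402,0])+.015*u
print(T[:3,3],goal([g[0],g[1],.051],-.335,-1))
E
```

```text
time: 2.35
tool_pos: [0.4752, -0.2411, 0.0601]
tool_rot: [1.291, 1.561, 2.554]
contact_force: [-0.2, -0.2, -0.1]
opening: 0.0551
[ 0.4752 -0.2411  0.0601] (array([ 0.0091, -0.004 , -0.003 ]), array([ 0.0269,  0.0027, -0.0099]))
```

```bash
python3 -m creep '[{"translation":[0.009,-0.004,-0.003],"twist":[0.027,0.003,-0.01],"hand":60},{"translation":[0.009,-0.004,-0.003],"twist":[0.027,0.003,-0.01],"hand":60},{"translation":[0.009,-0.004,-0.003],"twist":[0.027,0.003,-0.01],"hand":30},{"translation":[0.009,-0.004,-0.003],"twist":[0.027,0.003,-0.01],"hand":25}]' 10
python3 - <<'E'
from h import *
T=tool();u=np.array([np.cos(-.335),np.sin(-.335),0]);g=np.array([.4639,-.2402,0])+.015*u
print(T[:3,3],goal([g[0],g[1],.051],-.335,-1))
E
```

```text
time: 2.75
tool_pos: [0.479, -0.2455, 0.0529]
tool_rot: [-1.925, 1.567, -0.689]
contact_force: [-0.1, -0.7, -0.5]
opening: 0.0434
[ 0.479  -0.2455  0.0529] (array([0.0019, 0.001 , 0.0001]), array([ 0.0002, -0.0012,  0.0032]))
```

```bash
python3 -m creep '[{"translation":[0,0,0],"twist":[0,0,0],"hand":15},{"translation":[0,0,0],"twist":[0,0,0],"hand":10},{"translation":[0,0,0],"twist":[0,0,0],"hand":5},{"translation":[0,0,0],"twist":[0,0,0],"hand":0}]' 10
python3 -m creep '[{"translation":[0,0,0],"twist":[0,0,0],"hand":0},{"translation":[0,0,0],"twist":[0,0,0],"hand":0},{"translation":[0,0,0],"twist":[0,0,0],"hand":0}]' 55
```

```text
time: 3.15
tool_pos: [0.479, -0.2457, 0.0531]
tool_rot: [-1.923, 1.567, -0.687]
contact_force: [-0.8, -0.5, 2.0]
opening: 0.016
time: 3.45
tool_pos: [0.479, -0.2457, 0.0531]
tool_rot: [-1.92, 1.567, -0.684]
contact_force: [-0.6, 0.2, 1.2]
opening: 0.0159
```

```bash
cat >> h.py <<'E'
S=np.array([.5604,.0134,0]);YAW=.075;TIPL=.0875;DZ=.0081
def st(P): d=np.array(P)-S;c,s=np.cos(YAW),np.sin(YAW);return np.array([c*d[0]+s*d[1],-s*d[0]+c*d[1],d[2]])
def un(p): c,s=np.cos(YAW),np.sin(YAW);return S+[c*p[0]-s*p[1],s*p[0]+c*p[1],p[2]]
TIPT=np.array([DZ,-TIPL,0])
def tip(T=None): T=tool() if T is None else T; return st(T[:3,:3]@TIPT+T[:3,3])
def totip(p,yaw=None):
    yaw=YAW if yaw is None else yaw
    P=un(p)-np.array([np.cos(yaw)*TIPL,np.sin(yaw)*TIPL,-DZ]);return goal(P,yaw,-1)
E
python3 -m creep '[{"translation":[-0.04,0,0],"twist":[0,0,0],"hand":0},{"translation":[-0.09,0,0],"twist":[0,0,0],"hand":0},{"translation":[-0.11,0,0],"twist":[0,0,0],"hand":0},{"translation":[-0.11,0,0],"twist":[0,0,0],"hand":0}]'
python3 - <<'E'
from h import *
s=robot.observe();print(s["contact_force"],s["opening"],tool()[:3,3])
print(totip([-.055,-.0208,.125]))
E
```

```text
time: 3.85
tool_pos: [0.4801, -0.2463, 0.1662]
tool_rot: [-1.88, 1.561, -0.644]
contact_force: [1.1, 0.4, -1.8]
opening: 0.0157
[ 1.0776  0.3647 -1.8403] 0.015706055331455443 [ 0.4801 -0.2463  0.1662]
(array([0.0312, 0.1322, 0.1959]), array([-0.4099, -0.0051,  0.0089]))
```

```bash
python3 -m creep '[{"translation":[0.0,0.132,0.196],"twist":[-0.41,-0.005,0.009],"hand":0},{"translation":[0.0,0.132,0.196],"twist":[-0.41,-0.005,0.009],"hand":0},{"translation":[0.0,0.132,0.196],"twist":[-0.41,-0.005,0.009],"hand":0},{"translation":[0.03,0.132,0.196],"twist":[-0.41,-0.005,0.009],"hand":0},{"translation":[0.03,0.132,0.196],"twist":[-0.41,-0.005,0.009],"hand":0}]'
python3 - <<'E'
from h import *
print(tip(),totip([-.055,-.0208,.125]))
E
```

```text
time: 4.35
tool_pos: [0.4179, -0.0157, 0.1326]
tool_rot: [1.209, 1.568, 2.855]
contact_force: [0.4, 0.6, -0.8]
opening: 0.0155
[-0.0568 -0.0183  0.1243] (array([-0.0005, -0.0018, -0.0024]), array([ 0.0006,  0.001 , -0.0026]))
```

```bash
python3 -m creep '[{"translation":[0.004,-0.014,-0.002],"twist":[0,0.001,-0.003],"hand":0},{"translation":[0.009,-0.027,-0.002],"twist":[0,0.001,-0.003],"hand":0},{"translation":[0.009,-0.027,-0.002],"twist":[0,0.001,-0.003],"hand":0}]'
python3 - <<'E'
from h import *
print(tip(),tool()[:3,3]);np.save("T2.npy",tool())
b=robot.read_camera("side")[195:315,270:390];a=robot.read_camera("scene")[225:325,260:360]
b=cv2.resize(b,(600,600),interpolation=cv2.INTER_CUBIC);a=cv2.resize(a,(600,600),interpolation=cv2.INTER_CUBIC)
cv2.imwrite("pics/c1.png",cv2.convertScaleAbs(cv2.resize(np.hstack([b,a])[:, :],(800,400),interpolation=cv2.INTER_AREA),alpha=2,beta=15))
E
```

```text
time: 4.65
tool_pos: [0.4468, -0.0163, 0.1226]
tool_rot: [-1.92, 1.57, -0.274]
contact_force: [0.4, -0.7, -1.1]
opening: 0.0153
[-0.028  -0.0211  0.1145] [ 0.4468 -0.0163  0.1226]
```

View pics/c1.png

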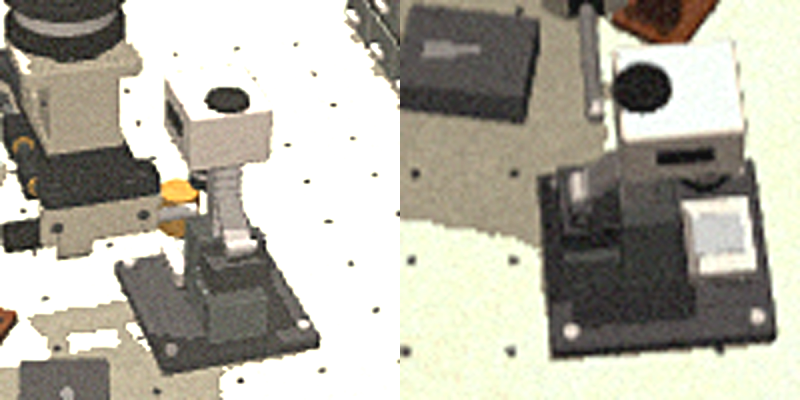

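Side view: the rod tip is at crop (196,213), just in front of the stem and left of the pawl boss at (238,240). Scene view: the tip is at (597,112) and the pawl at (576,185).

Run:
```python
from h import *
B=lambda u,v:(270+u/3.333-.4,195+v/3.333-.4);A=lambda u,v:(260+(u-400)/4-.4,225+v/4-.4)
p,e=tri(ray("side",B(196,213)),ray("scene",A(597,113)));print("tip seen",st(p),e,"model",tip(np.load("T2.npy")))
p,e=tri(ray("side",B(238,240)),ray("scene",A(576,186)));print("boss",st(p),e)
p,e=tri(ray("side",B(226,98)),ray("scene",A(642,87)));print("pad",st(p),e)
```

```text
tip seen [-0.0292 -0.0227  0.1147] 0.004482237583946861 model [-0.028  -0.0211  0.1145]
boss [ 0.0007 -0.0352  0.0929] 0.002019923838243108
pad [0.0001 0.0013 0.186 ] 0.001429575937088506
```

```bash
python3 -m creep '[{"translation":[0.002,-0.013,0],"twist":[0,0,0],"hand":0},{"translation":[0.008,-0.013,0],"twist":[0,0,0],"hand":0},{"translation":[0.013,-0.013,0],"twist":[0,0,0],"hand":0},{"translation":[0.013,-0.013,0],"twist":[0,0,0],"hand":0}]' 
python3 -c "
from h import *
print(tip(),totip([-.015,-.0208,.101]),robot.observe()['torque'])"
python3 -m creep '[{"translation":[0.001,0,0],"twist":[0,0,0],"hand":0},{"translation":[0.002,0,0],"twist":[0,0,0],"hand":0},{"translation":[0.003,0,0],"twist":[0,0,0],"hand":0}]'
python3 -c "
from h import *
print(tip(),totip([-.015,-.0208,.101]),robot.observe()['torque'])"
```

```text
time: 5.15
tool_pos: [0.4571, -0.0158, 0.1092]
tool_rot: [1.332, 1.568, 2.977]
contact_force: [0.7, 0.8, -2.1]
opening: 0.0156
[-0.0178 -0.0214  0.1008] (array([ 0.0001, -0.0027,  0.0005]), array([-0.0011,  0.0007, -0.0029])) [-0.0056 -0.0199  0.0321]
time: 5.45
tool_pos: [0.4569, -0.0158, 0.1062]
tool_rot: [1.33, 1.568, 2.975]
contact_force: [-0.0, -0.6, -1.8]
opening: 0.0155
[-0.0179 -0.0215  0.0979] (array([-0.0029, -0.0028,  0.0006]), array([-0.0012,  0.0007, -0.0028])) [ 0.0471  0.0366 -0.0075]
```

```bash
cat > guard.py <<'E'
import sys
from h import *
f=robot.observe()["contact_force"];print("tip",tip(),"f",f)
sys.exit(int(f[2]>float(sys.argv[1])))
E
C="python3 -m creep"; G="python3 guard.py 0.3"
python3 -m creep '[{"translation":[0.001,0,0],"twist":[0,0,0],"hand":0},{"translation":[0.002,-0.002,0],"twist":[0,0,0],"hand":0},{"translation":[0.003,-0.002,0],"twist":[0,0,0],"hand":0}]' >/dev/null && $G &&
python3 -m creep '[{"translation":[0.001,0,0],"twist":[0,0,0],"hand":0},{"translation":[0.002,0,0],"twist":[0,0,0],"hand":0}]' >/dev/null && $G &&
python3 -m creep '[{"translation":[0.001,0,0],"twist":[0,0,0],"hand":0},{"translation":[0.001,0,0],"twist":[0,0,0],"hand":0}]' >/dev/null && $G &&
python3 -m creep '[{"translation":[0.001,0,0],"twist":[0,0,0],"hand":0},{"translation":[0.001,0,0],"twist":[0,0,0],"hand":0}]' >/dev/null && $G &&
python3 -m creep '[{"translation":[0.001,0,0],"twist":[0,0,0],"hand":0},{"translation":[0.001,0,0],"twist":[0,0,0],"hand":0}]' >/dev/null && $G &&
python3 -m creep '[{"translation":[0.001,0,0],"twist":[0,0,0],"hand":0},{"translation":[0.001,0,0],"twist":[0,0,0],"hand":0}]' >/dev/null && $G &&
python3 -m creep '[{"translation":[0.001,0,0],"twist":[0,0,0],"hand":0},{"translation":[0.001,0,0],"twist":[0,0,0],"hand":0}]' >/dev/null && $G &&
python3 -m creep '[{"translation":[0.001,0,0],"twist":[0,0,0],"hand":0},{"translation":[0.001,0,0],"twist":[0,0,0],"hand":0}]' >/dev/null && $G &&
python3 -m creep '[{"translation":[0.001,0,0],"twist":[0,0,0],"hand":0},{"translation":[0.001,0,0],"twist":[0,0,0],"hand":0}]' >/dev/null && $G; echo $?
```

```text
tip [-0.0155 -0.0215  0.095 ] f [-0.6328  0.1899 -0.9555]
tip [-0.0155 -0.0215  0.0929] f [ 0.4162  0.0478 -1.3398]
tip [-0.0156 -0.0214  0.0917] f [ 1.2188  0.8529 -1.2351]
tip [-0.0157 -0.0214  0.0905] f [ 0.2117 -0.0464 -1.742 ]
tip [-0.0157 -0.0214  0.0894] f [ 0.0581 -0.5031 -1.6961]
tip [-0.0159 -0.0214  0.0883] f [ 0.2236  0.5993 -0.4395]
tip [-0.0159 -0.0213  0.0871] f [-0.1746 -0.5892 -0.9074]
tip [-0.016  -0.0213  0.086 ] f [ 0.7723  0.0227 -1.3494]
tip [-0.0161 -0.0213  0.0848] f [-0.5957  0.2243 -0.4652]
0
```

```bash
G="python3 guard.py 0.3"
python3 -m creep '[{"translation":[0.0005,0,0],"twist":[0,0,0],"hand":0},{"translation":[0.0005,0,0],"twist":[0,0,0],"hand":0}]' >/dev/null && $G &&
python3 -m creep '[{"translation":[0.0005,0,0],"twist":[0,0,0],"hand":0},{"translation":[0.0005,0,0],"twist":[0,0,0],"hand":0}]' >/dev/null && $G &&
python3 -m creep '[{"translation":[0.0005,0,0],"twist":[0,0,0],"hand":0},{"translation":[0.0005,0,0],"twist":[0,0,0],"hand":0}]' >/dev/null && $G &&
python3 -m creep '[{"translation":[0.0005,0,0],"twist":[0,0,0],"hand":0},{"translation":[0.0005,0,0],"twist":[0,0,0],"hand":0}]' >/dev/null && $G &&
python3 -m creep '[{"translation":[0.0005,0,0],"twist":[0,0,0],"hand":0},{"translation":[0.0005,0,0],"twist":[0,0,0],"hand":0}]' >/dev/null && $G &&
python3 -m creep '[{"translation":[0.0005,0,0],"twist":[0,0,0],"hand":0},{"translation":[0.0005,0,0],"twist":[0,0,0],"hand":0}]' >/dev/null && $G; echo $?
```

```text
tip [-0.0161 -0.0213  0.0843] f [ 0.1641  0.4454 -0.8295]
tip [-0.0161 -0.0213  0.0837] f [ 1.0979 -0.0661 -1.2218]
tip [-0.0161 -0.0213  0.0833] f [-0.6603  1.1443  0.1459]
tip [-0.016  -0.0213  0.0829] f [-0.8076  1.0802  0.8977]
1
```

```bash
cat > guard.py <<'E'
import sys
from h import *
s=robot.observe();f=s["contact_force"];print("tip",tip(),"f",f,"t",s["time"])
sys.exit(int(np.abs(f-[0,0,-1.2]).max()>float(sys.argv[1])))
E
G="python3 guard.py 2.8"
python3 -m creep '[{"translation":[-0.001,0,0.0005],"twist":[0,0,0],"hand":0},{"translation":[-0.002,0,0.0007],"twist":[0,0,0],"hand":0},{"translation":[-0.002,0,0.0007],"twist":[0,0,0],"hand":0}]' >/dev/null && $G; python3 -c "
from h import *
print(totip([.007,-.0208,.085]))"
```

```text
tip [-0.016  -0.0206  0.085 ] f [ 0.5647  0.1295 -0.9211] t 8.45
(array([ 0.0002, -0.023 , -0.0003]), array([-0.001 ,  0.0009, -0.0035]))
```

```bash
G="python3 guard.py 2.8"
python3 -m creep '[{"translation":[0,-0.002,0],"twist":[0,0,0],"hand":0},{"translation":[0,-0.004,0],"twist":[0,0,0],"hand":0}]' >/dev/null && $G &&
python3 -m creep '[{"translation":[0,-0.002,0],"twist":[0,0,0],"hand":0},{"translation":[0,-0.003,0],"twist":[0,0,0],"hand":0}]' >/dev/null && $G &&
python3 -m creep '[{"translation":[0,-0.0015,0],"twist":[0,0,0],"hand":0},{"translation":[0,-0.003,0],"twist":[0,0,0],"hand":0}]' >/dev/null && $G &&
python3 -m creep '[{"translation":[0,-0.002,0],"twist":[0,0,0],"hand":0},{"translation":[0,-0.004,0],"twist":[0,0,0],"hand":0}]' >/dev/null && $G &&
python3 -m creep '[{"translation":[0,-0.002,0],"twist":[0,0,0],"hand":0},{"translation":[0,-0.004,0],"twist":[0,0,0],"hand":0}]' >/dev/null && $G &&
python3 -m creep '[{"translation":[0,-0.002,0],"twist":[0,0,0],"hand":0},{"translation":[0,-0.004,0],"twist":[0,0,0],"hand":0}]' >/dev/null && $G; echo $?; python3 -c "
from h import *
print(totip([.007,-.0208,.085]))"
```

```text
tip [-0.0119 -0.0206  0.0849] f [ 0.2314 -0.1279 -1.4555] t 8.65
tip [-0.0085 -0.0206  0.0849] f [-0.309   0.3427 -1.1057] t 8.85
tip [-0.0054 -0.0206  0.0848] f [-0.106   0.0117 -1.4363] t 9.05
tip [-0.0012 -0.0206  0.0849] f [-0.5816 -0.0948 -1.0289] t 9.25
tip [ 0.003  -0.0206  0.0848] f [-0.4987 -0.2347 -0.8187] t 9.45
tip [ 0.0072 -0.0206  0.0848] f [ 0.2095  0.1037 -1.0532] t 9.65
0
(array([ 0.0001,  0.0002, -0.0003]), array([-0.001 ,  0.0009, -0.0033]))
```

```bash
G="python3 guard.py 9"
python3 -m creep '[{"translation":[-0.001,0,0],"twist":[0,0,0],"hand":0},{"translation":[-0.002,0,0],"twist":[0,0,0],"hand":0}]' 60 >/dev/null && $G &&
python3 -m creep '[{"translation":[-0.0005,0,0],"twist":[0,0,0],"hand":0},{"translation":[-0.001,0,0],"twist":[0,0,0],"hand":0}]' >/dev/null && $G &&
python3 -m creep '[{"translation":[-0.0005,0,0],"twist":[0,0,0],"hand":0},{"translation":[-0.001,0,0],"twist":[0,0,0],"hand":0}]' >/dev/null && $G &&
python3 -m creep '[{"translation":[-0.0005,0,0],"twist":[0,0,0],"hand":0},{"translation":[-0.001,0,0],"twist":[0,0,0],"hand":0}]' >/dev/null && $G &&
python3 -m creep '[{"translation":[-0.0005,0,0],"twist":[0,0,0],"hand":0},{"translation":[-0.001,0,0],"twist":[0,0,0],"hand":0}]' >/dev/null && $G; echo $?
```

```text
tip [ 0.0072 -0.0206  0.0868] f [ 0.1914 -1.0428 -1.7136] t 9.85
tip [ 0.0072 -0.0206  0.0879] f [-0.0661  0.6098 -1.5003] t 10.05
tip [ 0.0069 -0.0205  0.0888] f [ 0.7785  1.6005 -3.2495] t 10.25
tip [ 0.0067 -0.0203  0.0895] f [ 0.7094  0.7768 -3.9842] t 10.45
tip [ 0.0064 -0.0201  0.0902] f [ 1.1991  1.3956 -5.6213] t 10.65
0
```

```bash
G="python3 guard.py 9"
python3 -m creep '[{"translation":[-0.0005,0,0],"twist":[0,0,0],"hand":0},{"translation":[-0.0015,0,0],"twist":[0,0,0],"hand":0}]' 60 >/dev/null && $G &&
python3 -m creep '[{"translation":[-0.0005,0,0],"twist":[0,0,0],"hand":0},{"translation":[-0.001,0,0],"twist":[0,0,0],"hand":0}]' >/dev/null && $G &&
python3 -m creep '[{"translation":[-0.0005,0,0],"twist":[0,0,0],"hand":0},{"translation":[-0.001,0,0],"twist":[0,0,0],"hand":0}]' >/dev/null && $G &&
python3 -m creep '[{"translation":[-0.0005,0,0],"twist":[0,0,0],"hand":0},{"translation":[-0.001,0,0],"twist":[0,0,0],"hand":0}]' >/dev/null && $G; echo $?; python3 -c "
from h import *
print(totip([.007,-.0208,.09]))"
```

```text
tip [ 0.0061 -0.0198  0.0913] f [ 1.7527  2.8448 -7.0594] t 10.85
tip [ 0.0058 -0.0196  0.092 ] f [ 2.0632  3.008  -8.585 ] t 11.05
tip [ 0.0056 -0.0194  0.0928] f [ 0.3518  3.8819 -7.9353] t 11.25
tip [ 0.0054 -0.0193  0.0936] f [ 0.5489  2.8888 -9.522 ] t 11.45
0
(array([ 0.0043, -0.0015, -0.0015]), array([-0.0001,  0.0032, -0.0084]))
```

Run:
```python
from h import *
b=robot.read_camera("side")[205:285,290:370];a=robot.read_camera("scene")[240:320,280:360]
b=cv2.resize(b,(400,400),interpolation=cv2.INTER_CUBIC);a=cv2.resize(a,(400,400),interpolation=cv2.INTER_CUBIC)
cv2.imwrite("pics/c2.png",cv2.convertScaleAbs(np.hstack([b,a]),alpha=2.2,beta=20))
```

```text
(no output)
```

View pics/c2.png

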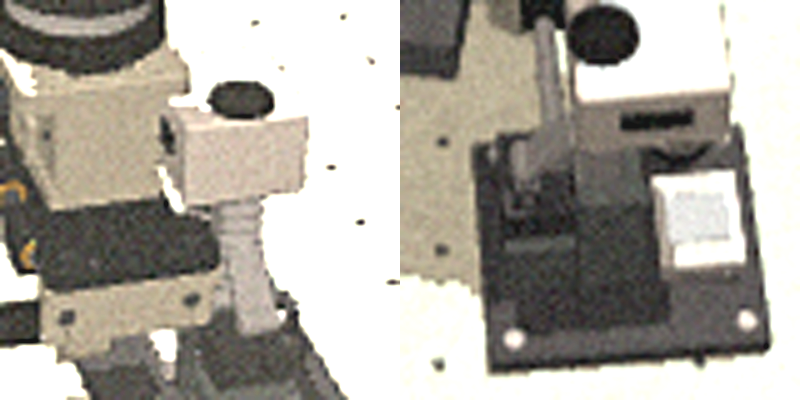

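The rod is under the pawl, with its tip hidden at about (535,150) in the right half, and the pawl is still engaged. I'll go on up and toward -y.

```bash
G="python3 guard.py 10.5"
python3 -m creep '[{"translation":[-0.0005,0,-0.0005],"twist":[0,0,0],"hand":0},{"translation":[-0.0005,0,-0.001],"twist":[0,0,0],"hand":0}]' 60 >/dev/null && $G &&
python3 -m creep '[{"translation":[-0.0005,0,-0.0005],"twist":[0,0,0],"hand":0},{"translation":[-0.0005,0,-0.001],"twist":[0,0,0],"hand":0}]' >/dev/null && $G &&
python3 -m creep '[{"translation":[-0.0005,0,-0.0005],"twist":[0,0,0],"hand":0},{"translation":[-0.001,0,-0.0005],"twist":[0,0,0],"hand":0}]' >/dev/null && $G &&
python3 -m creep '[{"translation":[-0.0005,0,-0.0005],"twist":[0,0,0],"hand":0},{"translation":[-0.001,0,-0.001],"twist":[0,0,0],"hand":0}]' >/dev/null && $G; echo $?; python3 -c "
from h import *
print(totip([.007,-.0208,.09]))"
```

```text
tip [ 0.0056 -0.0205  0.0945] f [-0.6076  0.3781 -1.9668] t 11.75
tip [ 0.0064 -0.0222  0.0961] f [ 0.81    0.3977 -1.1278] t 11.95
tip [ 0.0068 -0.0231  0.0977] f [ 0.1609 -0.4065 -1.082 ] t 12.15
tip [ 0.0071 -0.0243  0.099 ] f [ 1.1654  0.6095 -2.1651] t 12.35
0
(array([0.0093, 0.0001, 0.0035]), array([-0.0011,  0.0009, -0.0035]))
```

```bash
G="python3 guard.py 8"
python3 -m creep '[{"translation":[-0.0015,0,-0.001],"twist":[0,0,0],"hand":0},{"translation":[-0.003,0,-0.002],"twist":[0,0,0],"hand":0},{"translation":[-0.0045,0,-0.0035],"twist":[0,0,0],"hand":0}]' 60 >/dev/null && $G &&
python3 -m creep '[{"translation":[-0.0015,0,-0.0015],"twist":[0,0,0],"hand":0},{"translation":[-0.003,0,-0.003],"twist":[0,0,0],"hand":0},{"translation":[-0.004,0,-0.0045],"twist":[0,0,0],"hand":0}]' >/dev/null && $G &&
python3 -m creep '[{"translation":[-0.0005,0,-0.0015],"twist":[0,0,0],"hand":0},{"translation":[-0.001,0,-0.003],"twist":[0,0,0],"hand":0},{"translation":[-0.001,0,-0.005],"twist":[0,0,0],"hand":0},{"translation":[-0.001,0,-0.005],"twist":[0,0,0],"hand":0}]' >/dev/null && $G ; echo $?
python3 - <<'E'
from h import *
b=robot.read_camera("side")[205:285,290:370];a=robot.read_camera("scene")[240:320,280:360]
b=cv2.resize(b,(400,400),interpolation=cv2.INTER_CUBIC);a=cv2.resize(a,(400,400),interpolation=cv2.INTER_CUBIC)
cv2.imwrite("pics/c3.png",cv2.convertScaleAbs(np.hstack([b,a]),alpha=2.2,beta=20))
E
```

```text
tip [ 0.0071 -0.0279  0.1037] f [ 0.4251  1.4863 -1.0707] t 12.65
tip [ 0.0072 -0.0327  0.1079] f [ 0.0249  0.772  -1.584 ] t 12.95
tip [ 0.0072 -0.0379  0.1089] f [-0.1377  0.1501 -1.5103] t 13.35
0
```

View pics/c3.png

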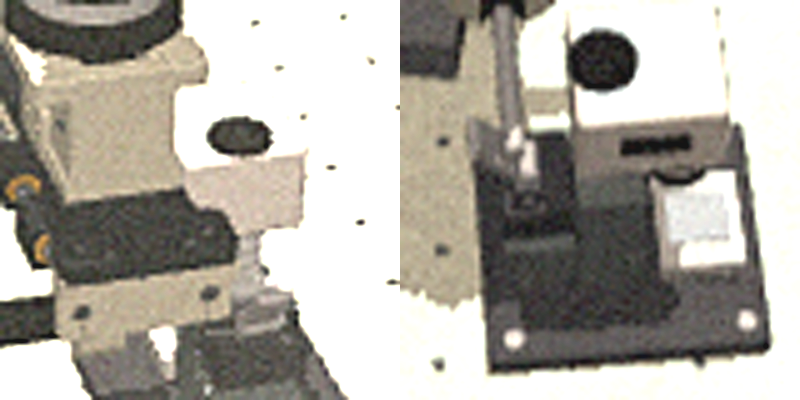

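The pawl has flipped over to -y, at (490,150) in the right half, and the head has sunk, with the pad now at (604,60). I'll withdraw the rod.

```bash
python3 -m creep '[{"translation":[0,0.006,0],"twist":[0,0,0],"hand":0},{"translation":[0,0.015,0],"twist":[0,0,0],"hand":0},{"translation":[0,0.04,0],"twist":[0,0,0],"hand":0},{"translation":[-0.02,0.08,0],"twist":[0,0,0],"hand":0},{"translation":[-0.04,0.09,0],"twist":[0,0,0],"hand":0}]'
python3 - <<'E'
from h import *
print(tip())
print(goal([.479,-.2457,.11],-.335,-1))
E
```

```text
time: 13.95
tool_pos: [0.3883, -0.0359, 0.1567]
tool_rot: [1.28, 1.561, 2.924]
contact_force: [1.6, -0.0, -1.4]
opening: 0.0153
[-0.0879 -0.0364  0.1478]
(array([ 0.0453, -0.0755, -0.216 ]), array([ 0.4087,  0.0009, -0.0103]))
```

```bash
python3 -m creep '[{"translation":[0.0,-0.075,-0.216],"twist":[0.409,0.001,-0.01],"hand":0},{"translation":[0.0,-0.075,-0.216],"twist":[0.409,0.001,-0.01],"hand":0},{"translation":[0.0,-0.075,-0.216],"twist":[0.409,0.001,-0.01],"hand":0},{"translation":[0.02,-0.075,-0.216],"twist":[0.409,0.001,-0.01],"hand":0},{"translation":[0.045,-0.075,-0.216],"twist":[0.409,0.001,-0.01],"hand":0}]' 
python3 -m creep '[{"translation":[0,0,0],"twist":[0,0,0],"hand":0},{"translation":[0,0,0],"twist":[0,0,0],"hand":0}]'
python3 - <<'E'
from h import *
print(goal([.479,-.2457,.0531],-.335,-1)); np.save("T3.npy",tool())
b=robot.read_camera("side");a=robot.read_camera("scene");cv2.imwrite("pics/side3.png",b);cv2.imwrite("pics/scene3.png",a)
b=b[300:400,290:390];a=a[220:320,160:260]
b=cv2.resize(b,(400,400),interpolation=cv2.INTER_CUBIC);a=cv2.resize(a,(400,400),interpolation=cv2.INTER_CUBIC)
cv2.imwrite("pics/c4.png",cv2.convertScaleAbs(np.hstack([b,a]),alpha=1.7,beta=20))
E
```

```text
time: 14.45
tool_pos: [0.4806, -0.2501, 0.1122]
tool_rot: [-1.93, 1.563, -0.696]
contact_force: [0.3, 0.1, -1.3]
opening: 0.0154
time: 14.65
tool_pos: [0.4797, -0.2503, 0.1115]
tool_rot: [-1.95, 1.565, -0.717]
contact_force: [0.1, 0.1, -0.7]
opening: 0.0158
(array([0.0584, 0.0024, 0.0042]), array([-0.0036, -0.0021,  0.0053]))
```

View pics/c4.png

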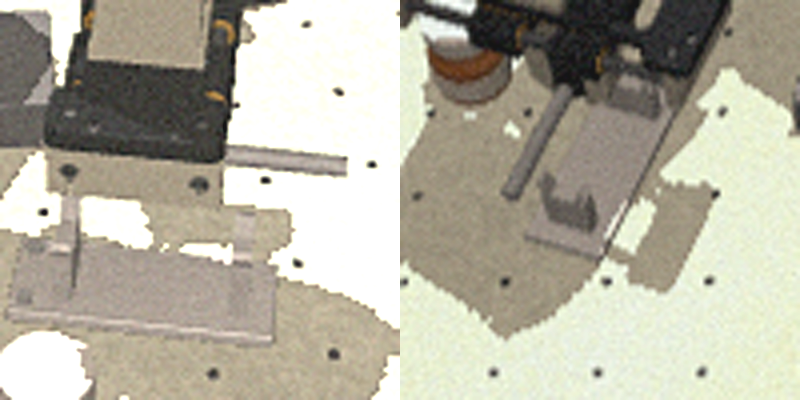

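Side view: the shank runs from (230,157) to its tip at (345,165). Scene view: the tip is at (512,192). I'll check the rod's tilt in the grip.

Run:
```python
from h import *
B=lambda u,v:(290+u/4-.4,300+v/4-.4);A=lambda u,v:(160+(u-400)/4-.4,220+v/4-.4)
T=np.load("T3.npy")
p,e=tri(ray("side",B(345,165)),ray("scene",A(512,192)));print(p,e,"model",T[:3,:3]@TIPT+T[:3,3])
print("in tool",T[:3,:3].T@(p-T[:3,3]))
q,e=tri(ray("side",B(232,157)),ray("scene",A(566,93)));print(q,e,np.arctan2(p[2]-q[2],np.linalg.norm((p-q)[:2])))
```

```text
[ 0.5616 -0.2795  0.104 ] 0.0017084374538924646 model [ 0.5622 -0.2794  0.1038]
in tool [ 0.0079 -0.0869 -0.0003]
[ 0.5057 -0.2596  0.1072] 0.01809101330561921 -0.05469025856922277
```

```bash
python3 -m creep '[{"translation":[0.0,0.0024,0.0042],"twist":[-0.004,-0.002,0.005],"hand":0},{"translation":[0.03,0.0024,0.0042],"twist":[-0.004,-0.002,0.005],"hand":0},{"translation":[0.045,0.0024,0.0042],"twist":[-0.004,-0.002,0.005],"hand":0},{"translation":[0.045,0.0024,0.0042],"twist":[-0.004,-0.002,0.005],"hand":0}]' 
python3 -c "
from h import *
print(goal([.479,-.2457,.0531],-.335,-1))"
```

```text
time: 15.15
tool_pos: [0.4788, -0.243, 0.0674]
tool_rot: [0.045, 1.571, 1.285]
contact_force: [-0.0, 0.4, -0.9]
opening: 0.0155
(array([ 0.0143, -0.0011, -0.0025]), array([ 0.0038,  0.0002, -0.    ]))
```

```bash
python3 -m creep '[{"translation":[0.0,-0.0011,-0.0025],"twist":[0.004,0,0],"hand":0},{"translation":[0.006,-0.0011,-0.0025],"twist":[0.004,0,0],"hand":0},{"translation":[0.011,-0.0011,-0.0025],"twist":[0.004,0,0],"hand":0},{"translation":[0.0135,-0.0011,-0.0025],"twist":[0.004,0,0],"hand":0},{"translation":[0.0135,-0.0011,-0.0025],"twist":[0.004,0,0],"hand":0}]' 
python3 -c "
from h import *
print(goal([.479,-.2457,.0531],-.335,-1))"
```

```text
time: 15.65
tool_pos: [0.479, -0.2457, 0.0539]
tool_rot: [0.159, 1.571, 1.395]
contact_force: [-0.6, 0.5, 0.6]
opening: 0.0154
(array([ 0.0008, -0.    , -0.    ]), array([-0.0003,  0.0003, -0.    ]))
```

```bash
python3 -m creep '[{"translation":[0.0005,0,0],"twist":[0,0,0],"hand":0},{"translation":[0.0005,0,0],"twist":[0,0,0],"hand":0}]' 10
python3 -m creep '[{"translation":[0,0,0],"twist":[0,0,0],"hand":25},{"translation":[0,0,0],"twist":[0,0,0],"hand":40},{"translation":[0,0,0],"twist":[0,0,0],"hand":60},{"translation":[0,0,0],"twist":[0,0,0],"hand":60},{"translation":[0,0,0],"twist":[0,0,0],"hand":60}]'
python3 -m creep '[{"translation":[-0.02,0,0],"twist":[0,0,0],"hand":60},{"translation":[-0.06,0,0],"twist":[0,0,0],"hand":60},{"translation":[-0.11,0,0],"twist":[0,0,0],"hand":60},{"translation":[-0.16,0,0],"twist":[0,0,0],"hand":60},{"translation":[-0.19,0,0],"twist":[0,0,0],"hand":60}]'
python3 - <<'E'
from h import *
np.save("T4.npy",tool());cv2.imwrite("pics/w4.png",robot.read_camera("wrist"))
a=robot.read_camera("scene");cv2.imwrite("pics/scene4.png",a)
b=robot.read_camera("side");cv2.imwrite("pics/side4.png",b)
b=cv2.resize(b[205:305,290:390],(400,400),interpolation=cv2.INTER_CUBIC);
w=cv2.imread("pics/w4.png")[140:340,220:420];w=cv2.resize(w,(400,400))
a=cv2.convertScaleAbs(cv2.resize(a[225:325,175:375],(800,400),interpolation=cv2.INTER_CUBIC),alpha=1.7,beta=20)
b=cv2.convertScaleAbs(b,alpha=1.7,beta=20)
cv2.imwrite("pics/c5.png",cv2.resize(np.vstack([a,np.hstack([w,b])]),(600,600),interpolation=cv2.INTER_AREA))
p=plane("side",(0,0),.1)
print(goal([*un([0,0.0005,.17])[:2],.25],-.335,-1))
E
```

```text
time: 15.85
tool_pos: [0.479, -0.2458, 0.0536]
tool_rot: [-0.823, 1.571, 0.412]
contact_force: [-0.1, -0.4, -0.0]
opening: 0.016
time: 16.35
tool_pos: [0.479, -0.2458, 0.0535]
tool_rot: [-0.784, 1.571, 0.451]
contact_force: [-1.3, -0.5, 0.5]
opening: 0.0506
time: 16.85
tool_pos: [0.4797, -0.2463, 0.2477]
tool_rot: [-1.813, 1.565, -0.578]
contact_force: [1.2, -0.2, 0.2]
opening: 0.0554
(array([-0.0047,  0.0094,  0.2722]), array([-0.0003, -0.0012,  0.0049]))
```

View pics/c5.png

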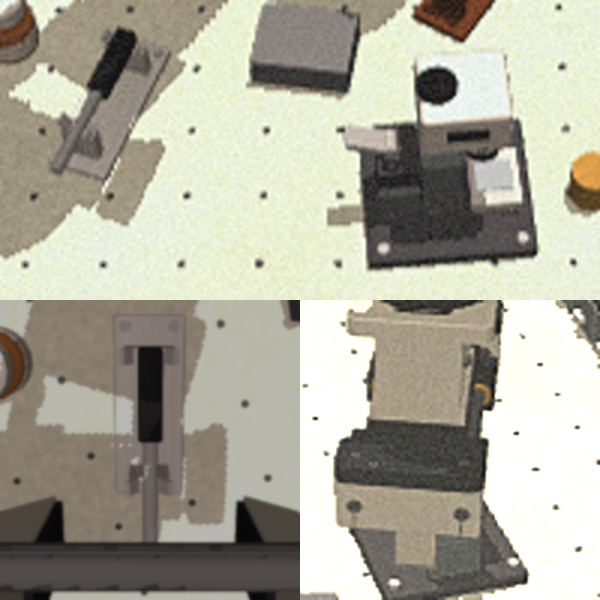

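The rod is back in the rest. The pawl lies back at (370,140) and the head is part-way down, with its pad at (437,85). Next I'll go over the pad with the fingers shut.

```bash
python3 - <<'E'
from h import *
px=(175+437/3-.4,225+85/3-.4)
for z in(.15,.16,.17):print(plane("scene",px,z))
E
python3 -m creep '[{"translation":[-0.005,0.009,0.272],"twist":[0,0,0.005],"hand":0},{"translation":[-0.005,0.009,0.272],"twist":[0,0,0.005],"hand":0},{"translation":[-0.005,0.009,0.272],"twist":[0,0,0.005],"hand":0},{"translation":[-0.005,0.009,0.272],"twist":[0,0,0.005],"hand":0},{"translation":[-0.005,0.009,0.272],"twist":[0,0,0.005],"hand":0}]' 40
python3 -c "
from h import *
print(goal([*un([0,0.0005,.17])[:2],.22],-.335,-1))"
```

```text
[0.5541 0.0148 0.15  ]
[0.5607 0.0147 0.16  ]
[0.5672 0.0147 0.17  ]
time: 17.5
tool_pos: [0.5536, -0.0054, 0.248]
tool_rot: [2.092, 1.567, -2.956]
contact_force: [0.9, -0.7, -0.3]
opening: 0.0199
(array([ 0.0279, -0.0001,  0.0205]), array([-0.0006, -0.0019, -0.0032]))
```

```bash
python3 -m creep '[{"translation":[0.0,0,0.0205],"twist":[0,-0.002,-0.003],"hand":0},{"translation":[0.028,0,0.0205],"twist":[0,-0.002,-0.003],"hand":0},{"translation":[0.045,0,0.0205],"twist":[0,-0.002,-0.003],"hand":0},{"translation":[0.054,0,0.0205],"twist":[0,-0.002,-0.003],"hand":0},{"translation":[0.054,0,0.0205],"twist":[0,-0.002,-0.003],"hand":0}]'
python3 -c "
from h import *
print(goal([*un([0,0.0005,.17])[:2],.192],-.335,-1))"
cat > g2.py <<'E'
import sys
from h import *
s=robot.observe();print("z",s["tool_pos"],"f",s["contact_force"],s["time"]);sys.exit(int(s["contact_force"][2]>float(sys.argv[1])))
E
python3 -m creep '[{"translation":[0.002,0,0],"twist":[0,0,0],"hand":0},{"translation":[0.004,0,0],"twist":[0,0,0],"hand":0},{"translation":[0.005,0,0],"twist":[0,0,0],"hand":0}]'>/dev/null && python3 g2.py 4 &&
python3 -m creep '[{"translation":[0.001,0,0],"twist":[0,0,0],"hand":0},{"translation":[0.003,0,0],"twist":[0,0,0],"hand":0},{"translation":[0.004,0,0],"twist":[0,0,0],"hand":0}]'>/dev/null && python3 g2.py 4 &&
python3 -m creep '[{"translation":[0.001,0,0],"twist":[0,0,0],"hand":0},{"translation":[0.003,0,0],"twist":[0,0,0],"hand":0},{"translation":[0.004,0,0],"twist":[0,0,0],"hand":0}]'>/dev/null && python3 g2.py 4
```

```text
time: 18.0
tool_pos: [0.559, 0.0139, 0.1916]
tool_rot: [1.753, 1.566, 2.988]
contact_force: [0.1, 0.2, -0.8]
opening: 0.0005
(array([-0.0004, -0.0013,  0.0004]), array([-0.0008, -0.0009, -0.0048]))
z [0.5592 0.0137 0.187 ] f [-0.1812  0.1074  0.2274] 18.3
z [0.5594 0.0136 0.1832] f [-0.4184 -1.1772  0.5249] 18.6
z [0.5594 0.0136 0.1791] f [-0.1756 -0.5434  0.8214] 18.9
```

```bash
python3 -m creep '[{"translation":[0.001,0,0],"twist":[0,0,0],"hand":0},{"translation":[0.002,0,0],"twist":[0,0,0],"hand":0},{"translation":[0.003,0,0],"twist":[0,0,0],"hand":0},{"translation":[0.004,0,0],"twist":[0,0,0],"hand":0},{"translation":[0.005,0,0],"twist":[0,0,0],"hand":0}]'>/dev/null && python3 g2.py 7 &&
python3 -m creep '[{"translation":[0.001,0,0],"twist":[0,0,0],"hand":0},{"translation":[0.002,0,0],"twist":[0,0,0],"hand":0},{"translation":[0.003,0,0],"twist":[0,0,0],"hand":0},{"translation":[0.004,0,0],"twist":[0,0,0],"hand":0},{"translation":[0.005,0,0],"twist":[0,0,0],"hand":0}]'>/dev/null && python3 g2.py 7 &&
python3 -m creep '[{"translation":[0.001,0,0],"twist":[0,0,0],"hand":0},{"translation":[0.002,0,0],"twist":[0,0,0],"hand":0},{"translation":[0.003,0,0],"twist":[0,0,0],"hand":0},{"translation":[0.004,0,0],"twist":[0,0,0],"hand":0},{"translation":[0.005,0,0],"twist":[0,0,0],"hand":0}]'>/dev/null && python3 g2.py 7 &&
python3 -m creep '[{"translation":[0.001,0,0],"twist":[0,0,0],"hand":0},{"translation":[0.002,0,0],"twist":[0,0,0],"hand":0},{"translation":[0.002,0,0],"twist":[0,0,0],"hand":0}]'>/dev/null && python3 g2.py 7;python3 -m creep '[{"translation":[0,0,0],"twist":[0,0,0],"hand":0}]'
```

```text
z [0.5594 0.0136 0.1741] f [-0.3515  0.2928  2.1724] 19.4
z [0.5594 0.0136 0.169 ] f [-0.1681 -0.124   2.65  ] 19.9
z [0.5594 0.0136 0.1639] f [-0.578   0.3273  3.2105] 20.4
z [0.5594 0.0136 0.1618] f [-0.0169 -0.5962  0.8877] 20.7
time: 20.8
tool_pos: [0.5594, 0.0136, 0.1617]
tool_rot: [1.757, 1.568, 2.992]
contact_force: [-0.4, -0.2, 2.0]
opening: 0.0004
```

```bash
python3 -m creep '[{"translation":[0.001,0,0],"twist":[0,0,0],"hand":0},{"translation":[0.002,0,0],"twist":[0,0,0],"hand":0}]'>/dev/null && python3 g2.py 5 &&
python3 -m creep '[{"translation":[0.0005,0,0],"twist":[0,0,0],"hand":0},{"translation":[0.001,0,0],"twist":[0,0,0],"hand":0}]'>/dev/null && python3 g2.py 5 &&
python3 -m creep '[{"translation":[0.0005,0,0],"twist":[0,0,0],"hand":0},{"translation":[0.0005,0,0],"twist":[0,0,0],"hand":0}]'>/dev/null && python3 g2.py 5 &&
python3 -m creep '[{"translation":[0.0005,0,0],"twist":[0,0,0],"hand":0},{"translation":[0.0005,0,0],"twist":[0,0,0],"hand":0}]'>/dev/null && python3 g2.py 5 &&
python3 -m creep '[{"translation":[0.0005,0,0],"twist":[0,0,0],"hand":0},{"translation":[0.0005,0,0],"twist":[0,0,0],"hand":0}]'>/dev/null && python3 g2.py 5 &&
python3 -m creep '[{"translation":[0.0005,0,0],"twist":[0,0,0],"hand":0},{"translation":[0.0005,0,0],"twist":[0,0,0],"hand":0}]'>/dev/null && python3 g2.py 5
```

```text
z [0.5594 0.0136 0.1597] f [-1.1934  0.6187  3.053 ] 21.0
z [0.5594 0.0136 0.1586] f [-0.8807 -0.5892  3.0077] 21.2
z [0.5594 0.0136 0.1583] f [-1.098  -0.3541  4.3302] 21.4
z [0.5594 0.0136 0.1583] f [-2.209  -0.3841  5.4569] 21.6
```

```bash
python3 -m creep '[{"translation":[0.0005,0,0],"twist":[0,0,0],"hand":0},{"translation":[0.001,0,0],"twist":[0,0,0],"hand":0}]'>/dev/null && python3 g2.py 9 &&
python3 -m creep '[{"translation":[0.0005,0,0],"twist":[0,0,0],"hand":0},{"translation":[0.001,0,0],"twist":[0,0,0],"hand":0}]'>/dev/null && python3 g2.py 9&&
python3 -m creep '[{"translation":[0.0005,0,0],"twist":[0,0,0],"hand":0},{"translation":[0.001,0,0],"twist":[0,0,0],"hand":0}]'>/dev/null && python3 g2.py 9
```

```text
z [0.5594 0.0136 0.1582] f [-4.9024  0.0504 12.1342] 21.8
```

```bash
python3 -m creep '[{"translation":[0.0002,0,0],"twist":[0,0,0],"hand":0},{"translation":[0.0002,0,0],"twist":[0,0,0],"hand":0}]'>/dev/null; python3 g2.py 14 &&
python3 -m creep '[{"translation":[0.0002,0,0],"twist":[0,0,0],"hand":0}]'>/dev/null; python3 g2.py 14
```

```text
z [0.5594 0.0136 0.1582] f [-1.9486 -0.1067  6.4648] 22.0
z [0.5594 0.0136 0.1583] f [-2.0001  0.5481  4.5183] 22.1
```

```bash
python3 -m creep '[{"translation":[0.0006,0,0],"twist":[0,0,0],"hand":0},{"translation":[0.0011,0,0],"twist":[0,0,0],"hand":0},{"translation":[0.0011,0,0],"twist":[0,0,0],"hand":0}]'>/dev/null; python3 g2.py 14 && python3 -m creep '[{"translation":[0.0011,0,0],"twist":[0,0,0],"hand":0},{"translation":[0.0011,0,0],"twist":[0,0,0],"hand":0},{"translation":[0.0011,0,0],"twist":[0,0,0],"hand":0},{"translation":[0.0011,0,0],"twist":[0,0,0],"hand":0}]'>/dev/null; python3 g2.py 14
```

```text
z [0.5594 0.0136 0.1582] f [-3.8643 -0.4763 11.6497] 22.4
z [0.5594 0.0136 0.1582] f [-4.2374 -0.4581 11.9202] 22.8
```

```bash
python3 -m creep '[{"translation":[-0.003,0,0],"twist":[0,0,0],"hand":0},{"translation":[-0.015,0,0],"twist":[0,0,0],"hand":0},{"translation":[-0.06,0,0],"twist":[0,0,0],"hand":0},{"translation":[-0.11,0,0],"twist":[0,0,0],"hand":0},{"translation":[-0.11,0.05,0],"twist":[0,0,0],"hand":0}]'
python3 -m creep '[{"translation":[-0.0,0.15,0],"twist":[0,0,0],"hand":0},{"translation":[0,0.15,0],"twist":[0,0,0],"hand":0},{"translation":[0,0.15,0],"twist":[0,0,0],"hand":0},{"translation":[0,0.15,0],"twist":[0,0,0],"hand":0}]'
python3 - <<'E'
from h import *
a=robot.read_camera("scene");b=robot.read_camera("side")
cv2.imwrite("pics/fa.png",a)
a=cv2.resize(a[225:325,175:375],(800,400),interpolation=cv2.INTER_CUBIC)
b=cv2.resize(b[205:395,290:390][:100],(400,400),interpolation=cv2.INTER_CUBIC)
c=cv2.resize(robot.read_camera("wrist"),(400,300));c=cv2.copyMakeBorder(c,0,100,0,0,0)
cv2.imwrite("pics/f.png",cv2.resize(cv2.convertScaleAbs(np.vstack([a,np.hstack([b,c])]),alpha=1.7,beta=20),(600,600),interpolation=cv2.INTER_AREA))
E
```

```text
time: 23.3
tool_pos: [0.521, 0.0283, 0.2773]
tool_rot: [-1.352, 1.548, -0.119]
contact_force: [1.0, 0.8, 0.5]
opening: 0.0005
time: 23.7
tool_pos: [0.3755, 0.0793, 0.2747]
tool_rot: [-1.331, 1.549, -0.096]
contact_force: [0.3, -0.5, -0.1]
opening: 0.0006
```

View pics/f.png

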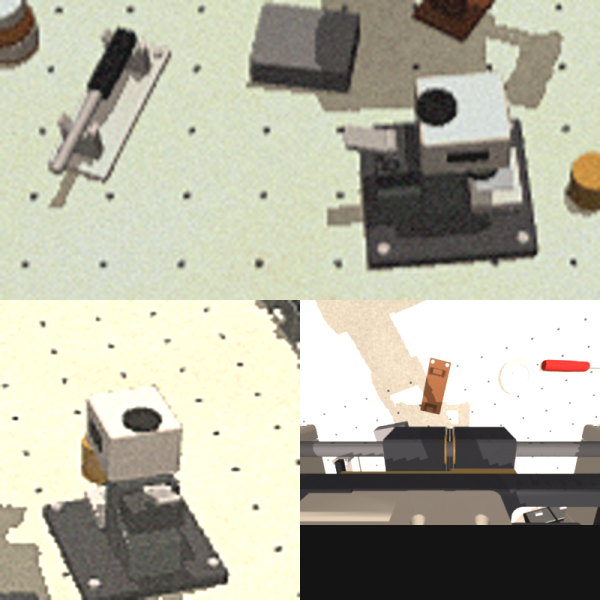

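The head is down (pad at (436,106) in the scene part and (143,419) in the side part), the pawl lies back and the rod is in its rest. One last number, then I hand in.

Run:
```python
from h import *
print("pad",tri(ray("scene",(319.9,259.9)),ray("side",(337.3,244.3))))
print("rod tip",plane("scene",(175+55/3-.4,225+167/3-.4),.047))
robot.hand_in()
```

```text
pad (array([0.5612, 0.0139, 0.1328]), np.float64(0.0005324706913570176))
rod tip [ 0.5596 -0.2771  0.047 ]
the job is handed in; nothing more can be done
```

I completed every step and handed the job in at about 24 s of the 72 s allowed; `hand_in` reports no verdict, so whether it passed isn't confirmed.

- **Pawl:** I took the rod from its rest and felt the ledge, adding about 2 N. That put the bracket about 6.5 mm above its lowest setting. I slid the tip under the pawl and lifted it off the tooth with about 9 N. I then carried it past upright, and it fell over onto its stop.
- **Rod:** I put the rod back in its rest with the fingers.
- **Head:** I lowered the head with closed fingertips on the pad, needing about 2–4 N. I then held it home with about 12 N for roughly half a second.

**Last checks:**
- **Pad height:** the top came out at 132.8 mm, against 133 mm when home.
- **Rod tip:** it is within about 1 mm of where it started.
- **Pawl:** it lies back clear of the stem in both views. I judged this from the pictures, as the angle itself could not be read.
- **Bystanders:** the jar, slide box and weight, which lay nearest the work, look unmoved. I did not measure any of the bystanders.

None of the checks failed. Position estimates from the different cameras disagreed by up to about 5 mm, mostly along the rod's axis, which did not matter for the grasp.

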